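# Shift a feed gearbox to the green feed

## Robot

A 7-joint arm with a two-finger parallel gripper is mounted at the origin on a cart in front of the work surface, level with it; the furniture and walls round the work are solid. World frame = base frame: x ahead of the robot, y to its left, z up, the work surface at z = 0. Lengths are in mm, angles in rad, forces in N, time in s.
With the tool pointing down it reaches from about 350 to 775 mm from the base axis. Payload 3.1 kg.
Tool frame: the origin (TCP) lies at the very end of the fingers, on their centre line; the grasp point (between the pads) lies 19 mm behind it; z points along the fingers, y is the direction in which the jaws open and shut (so a half turn about z gives the same grasp; the last joint's range is limited). The gripper opens to 85 mm and grips with 20 to 120 N. Pads are 22 mm wide; open, the fingers measure 114 mm over their backs; the gripper's body (76 mm by 85 mm) begins 54 mm behind the grasp point. The pads swing forward as they close: fully open they stand 13 mm farther back than shut.
Start: joints at [-1.193, 0.311, 0.014, 1.512, -0.004, 1.319, -0.027], TCP at [224.144, 502.272, 231.304] pointing down, gripper open.
Joint ranges: [-2.7, 2.7], [-0.3, 1.91], [-1.27, 1.3], [0.12, 2.57], [-1.44, 4.58], [0.2, 2.03], [-3.05, 3.05]. Speed limits (rad/s): [2.79, 2.79, 3.14, 3.14, 3.14, 3.14, 3.14].

## Interface

Orientations are given as a rotation vector (axis times angle).
In Python, from plant import bot, eyes, workorder, finder gives the robot as it stands. The module is installed in compiled form; this text tells all that it offers.
- The arm moves only by the shell command python3 -m creep 'ROWS' [OPENING] [FORCE]. ROWS is JSON, a list that holds one entry, the list of rows, each a list of 6 numbers: the shift along the tool's x, y, z in mm, then the turn, a rotation vector about the tool's x, y, z in degrees. A call has 1 to 5 rows; each row shifts and turns the commanded pose from where the row before left it, along the tool's axes as they then stand; what a row does not reach is not made up. A row lasts 1/10 s, in which the tool goes at most 50 mm and 8.59 degrees, less where a joint would pass 70% of its speed; a pose out of reach is approached as far as the arm can. A call is refused whole if a number of a shift passes 50 or a number of a turn 8.59, either way. A call with a gripper value outside its range is refused whole. OPENING is the closure, from -1 (fully open) to 1 (shut), set as the call begins (- or left out, the last holds). The fingers move at their own pace and stop on an object; FORCE is the grip in N (left out, the last holds). Time passes only in rows, so rows that do not move let the fingers close. It gives the time, the measured TCP pose, the force and the opening at its end, in the units of the state.
- bot.sense(): the state, without advancing time (a new reading comes with each control period).
- eyes.read_camera(name): name is "scene" or "top" or "wrist"; returns (picture, depth): 384x512x3 uint8, red, green, blue; 384x512 float32, mm along the optical axis (not along the pixel's ray), 0 where there is no reading.
- eyes.camera_params(name): a dict with "fx", "fy", "cx", "cy" (pixels), "dist" ([k1, k2, p1, p2, k3] as OpenCV has them; the pictures are not rectified), "camera_from_world" (4x4, takes a point from world to camera coordinates). Camera axes: x right, y up, looking along -z (the intrinsics and any distortion apply to the point x, -y, -z); pixel columns grow to the right and rows downward; lengths in mm; the calibration is good to about 2 mm. A picture is of the moment at which its call begins: read the wrist's pose just before it. camera_params takes no time and is no camera call; for the wrist camera it gives the pose at the moment of the call.
- workorder.close_job(): hands the job in, once; it reports no verdict.
Trained networks look in the newest picture that a camera, given by its name, has taken for a name from the list of things; names that differ only in an ending like _2 or _b are one class to them, and where a whole thing is asked for, a point or a joint stands for the part that bears it (a point fixed in the world has none). Each returns a list of dicts, best first, with "confidence" (0 to 1); they miss things now and then, are a little off and sometimes report something else, mostly with a low value. They report only what shows in the picture. A call takes as long as a camera call.
- finder.find_in(camera, name): "position" ([x, y, z] in mm, in world coordinates, good to about 4 mm: the middle of the surface that is visible of it).
- finder.mark_of(camera, name): "position" ([x, y, z] in mm, in world coordinates, good to about 4 mm: a listed point, or the origin of a listed thing).
The state is a dict: "clock": time; "joint_positions": joint angles; "joint_vel": joint speeds; "effort": joint torques, N m; "ee_pos": TCP position; "ee_rot": TCP orientation; "wrist_force": force on the tool from outside, world axes, zero at the start; "moment": the same for the moment, N m; "opening": opening from 0.0 (shut) to 1.0 (fully open).
Only numpy, scipy, OpenCV 4.12 (cv2) and the standard library are available. Lean on these libraries where they do the work, as an engineer would, in place of code of your own. Each camera call takes 0.05 s, during which the arm holds its last target.

## Task

The gearbox on the bench is set to the blue feed: push its gear lever out of that slot, across the neutral channel and fully home into the slot with the green button, without running it into any other slot on the way. Only push it, with the fingertips or the outside of the fingers: do not grip it or force it. Leave the loose things round the gearbox where they are.

Things in the scene. Friction and masses are not known exactly. Their poses are not given: they have to be found in the camera images.
- gearbox: Grey-green feed gearbox, fixed to the bench. Origin: centre of its underside; x to its back, y to its left (pulley), z up. Case 103 mm high, shafts out to y = +155 and -146 mm. Gate plate on top, 120 x 108 mm, 136.5 mm above the bench: slots 15.6 mm wide in an H, rails at y = +17.8 (left) and -17.8 mm (right), x = -28.5 to 28.5 mm, joined at x = 0 by the neutral channel, corners rounded 5 mm.
- shift (a joint): Lean of the gear lever along the rails, rad. 0: neutral channel; positive: knob to the gearbox's +x (back); negative: to the front. Stops at -0.31 and +0.31: fully home in a slot. No spring: stays where it is left; moves under 2 to 3 N at the knob.
- cross (a joint): Lean of the lever across the gate, rad. Positive: to the gearbox's right (-y). About +0.25 in the right rail, -0.25 in the left, with 0.04 of play. Can change rails only in the neutral channel (shift within about 0.04 of 0). No spring: stays where it is left; moves under about 2 N at the knob.
- green_button: Green enamel button in a steel rim, 18 mm in diameter, on the gate plate just beyond the end of the slot to choose. Origin: centre of its underside. It sits at the right rail (gearbox y = -17.8 mm), at either the back end (x = +41.5 mm) or the front end (x = -41.5 mm).
- yellow_button: The same button in yellow, at the other end of the right rail. The blue button marks the front end of the left rail, where the lever starts, the red one the back end of that rail.
- oil_can: Red pump oiler with a brass spout, 152 mm high, 62 mm wide; stands to the right of the gearbox. Loose, to be left alone. Origin: centre of its underside.
- screwdriver: Screwdriver with red handle, 211 mm long, lying to the left of the gearbox; loose, to be left alone.
- bolt: Steel hexagon bolt, 63 mm long, lying by the gearbox's left foot; loose, to be left alone.
- nut: Steel hexagon nut, 27 mm wide, lying by the gearbox's left foot; loose, to be left alone.
- tape_roll: Roll of masking tape, 72 mm in diameter, lying flat to the right of the gearbox; loose, to be left alone.
- lever: Gear lever: 10 mm steel rod with a black ball knob of 36 mm diameter, pivoted at the gearbox's x = y = 0, 64 mm above the bench. Origin: centre of the knob, 150 mm from the pivot, so 214 mm above the bench in neutral; it swings about 46 mm to front and back and 37 mm to the sides. z runs up along the lever and leans with it.

How it is judged:
By the outcome, as a careful person would: the job done as asked, in the order asked, and still so for the second after the job is handed in, with the robot touching nothing.
It also fails if it takes over 45 s, if anything falls off the work surface, if the arm or the gripper's body presses on something with over 40 N, if the wrist force passes 120 N, or if a joint passes its speed limit or range.

## Working session

There is one attempt and no reset: what is moved stays moved. The work goes in short steps, Python scripts to look and compute and a shell command to move; the robot and the scene stay as the last step left them, time stands still between calls to the robot, and variables do not carry over. Pictures are saved under pics/ and viewed, and the job is handed in when it is done.

```bash
mkdir -p pics; ls; cat > h.py <<'E'
import numpy as np, cv2
from plant import bot, eyes, workorder, finder
def snap(cam,fn):
    p,d=eyes.read_camera(cam); cv2.imwrite('pics/'+fn,cv2.cvtColor(p,cv2.COLOR_RGB2BGR)); return p,d
E
python3 - <<'E'
from h import *
s=bot.sense();print(s)
for c in ['scene','top']:
    p,d=snap(c,c+'0.png')
    for n in ['gearbox','lever','green_button','yellow_button','oil_can']:
        r=finder.mark_of(c,n)
        print(c,n,[(np.round(q['position'],1),round(q['confidence'],2)) for q in r[:2]])
print(bot.sense()['clock'])
E
```

```text
pics
{'clock': 0.0, 'joint_positions': array([-1.1926958 ,  0.31171667,  0.01399993,  1.5130744 , -0.00441407,
        1.31920388, -0.02721318]), 'joint_vel': array([-8.86266734e-04,  1.25567401e-03, -6.02520568e-04,  2.09637271e-03,
        5.01510547e-05,  3.40548899e-05, -2.95698202e-05]), 'effort': array([-2.60951145e-05, -3.79915702e+01,  1.46096894e-01, -2.30585736e+01,
        1.23337749e-02,  1.38861741e-02,  3.05850551e-05]), 'ee_pos': array([223.85547819, 501.5733197 , 230.21903902]), 'ee_rot': array([-0.65442319, -3.07225409,  0.00366837]), 'wrist_force': array([-0.29804047, -0.00898075,  0.58027738]), 'moment': array([-0.04307824,  0.01108331, -0.06594697]), 'opening': 1.0018387877735146}
scene gearbox [(array([ 523.8, -106.2,   -0.6]), 0.63)]
scene lever [(array([484.1, -62.7, 205.9]), 0.49)]
scene green_button []
scene yellow_button []
scene oil_can [(array([ 591.5, -288.3,    1.2]), 0.59)]
top gearbox [(array([ 524.2, -102.6,    1.6]), 0.77)]
top lever [(array([483.9, -65.2, 206.8]), 0.7)]
top green_button [(array([ 482.1, -123.7,  134. ]), 0.38)]
top yellow_button [(array([ 564.3, -123.4,  138.3]), 0.54)]
top oil_can [(array([ 562.1, -119.6,  139.4]), 0.72), (array([ 589.6, -295. ,   -3.4]), 0.6)]
0.6
```

View pics/top0.png

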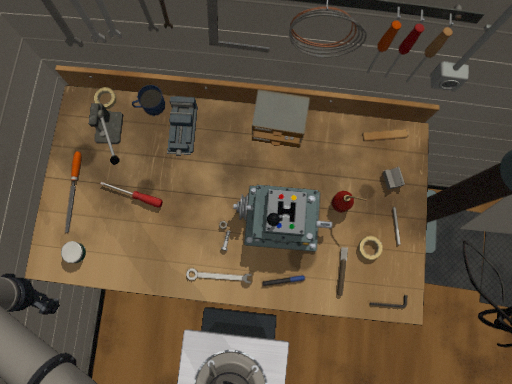

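View pics/scene0.png

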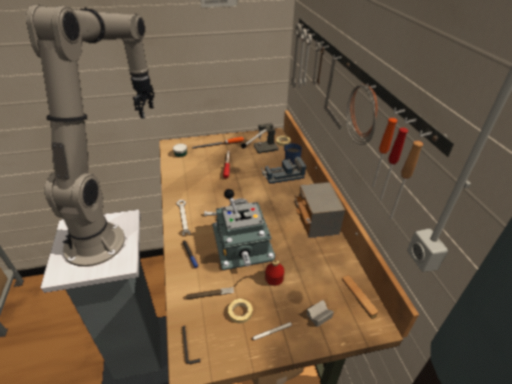

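```bash
python3 - <<'E'
from h import *
p,d=eyes.read_camera('top')
c=p[170:260,220:340]; cv2.imwrite('pics/z.png',cv2.cvtColor(cv2.resize(c,None,fx=6,fy=6,interpolation=cv2.INTER_CUBIC),cv2.COLOR_RGB2BGR))
k=eyes.camera_params('top'); T=np.array(k['camera_from_world']); print(np.round(T,3),k['fx'],k['dist'])
K=np.array([[k['fx'],0,k['cx']],[0,k['fy'],k['cy']],[0,0,1]]); 
def w(u,v,z):
    q=cv2.undistortPoints(np.array([[[u,v]]],float),K,np.array(k['dist']))[0,0]
    ray=T[:3,:3].T@np.array([q[0],-q[1],-1]); o=-T[:3,:3].T@T[:3,3]
    return o+ray*(z-o[2])/ray[2]
hsv=cv2.cvtColor(p,cv2.COLOR_RGB2HSV)
P={}
for n,(a,b) in dict(green=(45,80),yellow=(20,35),blue=(100,130),red=(0,8)).items():
    m=np.zeros(hsv.shape[:2],bool); s=hsv[170:260,220:330]
    m[170:260,220:330]=(s[...,0]>=a)&(s[...,0]<=b)&(s[...,1]>130)&(s[...,2]>80)
    nn,l,st,ce=cv2.connectedComponentsWithStats(m.astype(np.uint8))
    for i in range(1,nn):
        if st[i,4]>4: print(n,ce[i],st[i,4],np.round(w(*ce[i],140),1), d[int(ce[i][1]),int(ce[i][0])])
E
```

```text
[[ 1.130000e-01 -9.940000e-01 -1.000000e-03 -4.411600e+01]
 [ 9.730000e-01  1.100000e-01  2.030000e-01 -5.769190e+02]
 [-2.010000e-01 -2.400000e-02  9.790000e-01 -1.245163e+03]
 [ 0.000000e+00  0.000000e+00  0.000000e+00  1.000000e+00]] 427.1169815313148 [-0.08154633  0.          0.          0.          0.        ]
green [291.41176471 226.11764706] 17 [ 480.  -121.1  140. ] 1206.2614
yellow [293.33333333 197.125     ] 24 [ 563.5 -118.9  140. ] 1221.7305
yellow [305.33333333 243.16666667] 6 [ 436.5 -164.3  140. ] 1275.3733
blue [278.94117647 225.17647059] 17 [478.7 -85.9 140. ] 1206.9718
red [280.9 196.2] 20 [562.2 -83.3 140. ] 1224.643
```

View pics/z.png

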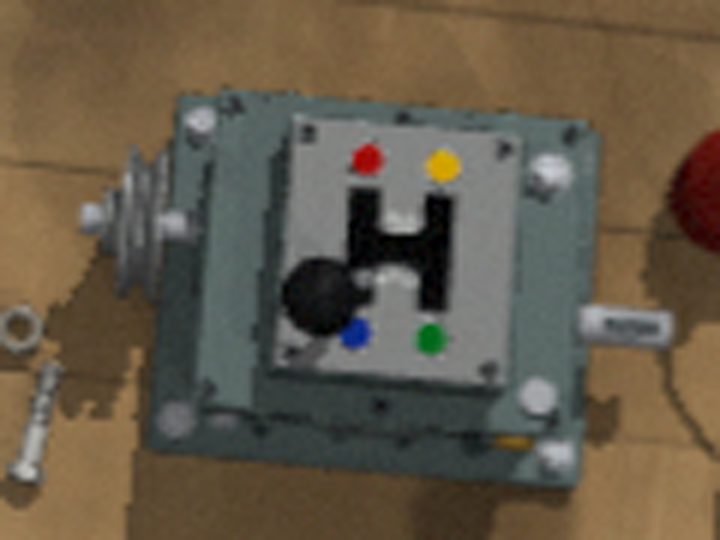

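```bash
python3 -m creep '[[[0,0,-5,0,0,8.4],[0,0,-5,0,0,8.4],[0,0,-5,0,0,8.4],[0,0,-5,0,0,8.4],[0,0,-5,0,0,8.4]]]' 1 20; python3 -m creep '[[[0,0,-5,0,0,8],[0,0,0,0,0,8],[0,0,0,0,0,6]]]'
python3 - <<'E'
from h import *
from scipy.spatial.transform import Rotation as R
s=bot.sense(); print(s['clock'],s['ee_pos'],s['opening'],s['joint_positions']); print(R.from_rotvec(s['ee_rot']).as_matrix().round(3))
E
```

```text
clock: 1.15
ee_pos: [224.1, 502.3, 256.5]
ee_rot: [-1.72, -2.629, -0.0]
wrist_force: [-0.7, -0.5, -0.4]
opening: 0.145
clock: 1.45
ee_pos: [224.1, 502.4, 261.6]
ee_rot: [-2.189, -2.254, -0.001]
wrist_force: [-0.5, 0.1, -0.1]
opening: -0.002
1.45 [224.14582593 502.42143276 261.59783101] -0.0017311221771028917 [-1.32264405  0.2968533   0.186009    1.46145319 -0.05502785  1.38777131
 -1.10534898]
[[-0.029  1.     0.   ]
 [ 1.     0.029  0.001]
 [ 0.001  0.    -1.   ]]
```

```bash
for i in 1 ; do python3 -m creep '[[[-45,15,0,0,0,0],[-45,15,0,0,0,0],[-45,15,0,0,0,0],[-45,15,0,0,0,0],[-45,15,0,0,0,0]]]'; done
python3 -m creep '[[[-45,14,0,0,0,0],[-45,14,0,0,0,0],[-45,14,0,0,0,0],[-45,14,0,0,0,0],[-45,14,0,0,0,0]]]'
python3 -m creep '[[[-43,13,0,0,0,0],[-43,13,0,0,0,0],[-42,13,0,0,0,0],[0,0,0,0,0,0],[0,0,0,0,0,0]]]'
python3 - <<'E'
from h import *
from scipy.spatial.transform import Rotation as R
s=bot.sense(); print(s['ee_pos'],s['joint_positions']); print(R.from_rotvec(s['ee_rot']).as_matrix().round(3))
p,d=snap('wrist','w1.png'); snap('top','t1.png');
for c in ['wrist','top']:
    for n in ['gearbox','lever','green_button','yellow_button']:
        r=finder.mark_of(c,n)
        print(c,n,[(np.round(q['position'],1),round(q['confidence'],2)) for q in r[:2]])
E
```

```text
clock: 1.95
ee_pos: [307.2, 278.1, 261.5]
ee_rot: [-2.183, -2.259, -0.001]
wrist_force: [1.9, -0.3, 1.5]
opening: -0.003
clock: 2.45
ee_pos: [384.7, 55.6, 261.7]
ee_rot: [-2.183, -2.259, -0.003]
wrist_force: [1.0, -0.0, 0.5]
opening: -0.002
clock: 2.95
ee_pos: [427.7, -69.9, 261.4]
ee_rot: [-2.187, -2.255, -0.0]
wrist_force: [-0.7, 0.7, 0.5]
opening: 0.002
[427.66328476 -69.94162232 261.36442614] [-0.67430023  0.0492464   0.84129429  1.77028221 -0.03791099  1.33870098
  0.20599678]
[[-0.031  1.    -0.   ]
 [ 1.     0.031  0.   ]
 [ 0.    -0.    -1.   ]]
wrist gearbox [(array([ 5.218e+02, -1.037e+02, -3.000e-01]), 0.83)]
wrist lever [(array([483. , -63.8, 203.6]), 0.69)]
wrist green_button [(array([ 480.5, -124.6,  138. ]), 0.75), (array([478.5,  81.5,  -2.7]), 0.61)]
wrist yellow_button [(array([ 564.2, -117.2,  138.2]), 0.53)]
top gearbox []
top lever []
top green_button []
top yellow_button []
```

View pics/w1.png

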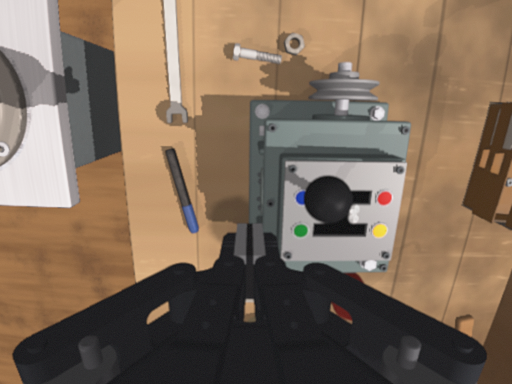

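View pics/t1.png

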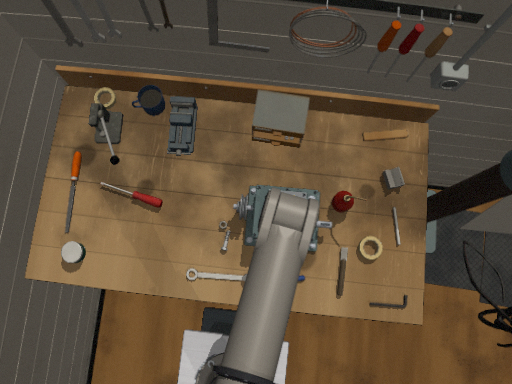

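```bash
cat >> h.py <<'E'
from scipy.optimize import least_squares
def cloud(cam):
    k=eyes.camera_params(cam); p,d=eyes.read_camera(cam)
    T=np.array(k['camera_from_world'])
    K=np.array([[k['fx'],0,k['cx']],[0,k['fy'],k['cy']],[0,0,1]])
    v,u=np.mgrid[:384,:512]
    q=cv2.undistortPoints(np.stack([u.ravel(),v.ravel()],1).astype(float)[:,None],K,np.array(k['dist']))[:,0]
    D=d.ravel(); c=np.stack([q[:,0]*D,-q[:,1]*D,-D],1)
    W=(c-T[:3,3])@T[:3,:3]
    return p,W.reshape(384,512,3),d
C=np.array([521.5,-103]); yaw=0.030
def loc(xy):
    e=np.asarray(xy)[:2]-C; return np.array([e[0]*np.cos(yaw)+e[1]*np.sin(yaw),-e[0]*np.sin(yaw)+e[1]*np.cos(yaw)])
def buttons(p,W):
    hsv=cv2.cvtColor(p,cv2.COLOR_RGB2HSV); z=W[...,2]
    near=(np.abs(W[...,0]-C[0])<62)&(np.abs(W[...,1]-C[1])<60)&(z>130)&(z<148)
    out={}
    for n,(a,b) in dict(green=(45,80),yellow=(20,35),blue=(105,130),red=(0,8)).items():
        m=near&(hsv[...,0]>=a)&(hsv[...,0]<=b)&(hsv[...,1]>150)&(hsv[...,2]>60)
        if m.sum()>5: out[n]=(np.median(W[m],0).round(1),int(m.sum()))
    return out
def knob(p,W,tcp):
    L=np.stack(loc(W.reshape(-1,3)[:,:2].T.T) if 0 else [ (W[...,0]-C[0])*np.cos(yaw)+(W[...,1]-C[1])*np.sin(yaw), -(W[...,0]-C[0])*np.sin(yaw)+(W[...,1]-C[1])*np.cos(yaw)],-1)
    m=(np.abs(L[...,0])<72)&(np.abs(L[...,1])<62)&(W[...,2]>202)&(W[...,2]<232)&(p.max(-1)<110)
    # exclude the fingers
    m&=~((np.abs(W[...,0]-tcp[0])<17)&(np.abs(W[...,1]-tcp[1])<14))
    nn,l,st,ce=cv2.connectedComponentsWithStats(m.astype(np.uint8))
    i=1+np.argmax(st[1:,4]); P=W[l==i]
    f=lambda c:np.linalg.norm(P-c,axis=1)-18
    r=least_squares(f,P.mean(0)-[0,0,12],loss='soft_l1')
    c=r.x; a=loc(c); h=c[2]-64
    return c,a,len(P),np.sqrt(np.mean(r.fun**2)),ce[i]
def look(fn):
    s=bot.sense(); t=s['ee_pos']; p,W,d=cloud('wrist')
    cv2.imwrite('pics/'+fn,cv2.cvtColor(p,cv2.COLOR_RGB2BGR))
    c,a,n,e,px=knob(p,W,t)
    print('clk',round(s['clock'],2),'tcp',t.round(1),'loc',loc(t).round(1),'F',s['wrist_force'].round(1))
    print('knob',c.round(1),'loc',a.round(1),'n',n,'rms',round(float(e),2),'px',px.round(), 'shift',round(float(np.arctan2(a[0],c[2]-64)),3),'cross',round(float(-np.arctan2(a[1],c[2]-64)),3))
    print({k:(v[0].tolist(),loc(v[0]).round(1).tolist()) for k,v in buttons(p,W).items()})
E
python3 -c "
from h import *
look('w2.png')"
```

```text
clk 3.45 tcp [427.7 -68.7 261.3] loc [-92.7  37.1] F [-0.3 -0.6  0.1]
knob [485.2 -64.9 206. ] loc [-35.2  39.2] n 1788 rms 0.54 px [328. 201.] shift -0.243 cross -0.269
{'green': ([480.8, -121.0, 140.8], [-41.2, -16.8]), 'yellow': ([563.6, -118.9, 140.7], [41.6, -17.2]), 'blue': ([478.3, -85.3, 140.7], [-42.6, 19.0]), 'red': ([562.9, -83.4, 140.8], [42.0, 18.3])}
```

```bash
python3 -m creep '[[[2,0,22,0,0,0],[0,0,22,0,0,0],[0,0,20,0,0,0],[0,6,0,0,0,0],[0,6,0,0,0,0]]]'
python3 -m creep '[[[0,6,0,0,0,0],[0,5,0,0,0,0],[0,4,0,0,0,0],[0,4,0,0,0,0],[0,0,0,0,0,0]]]'
python3 -c "
from h import *
look('w3.png')"
```

```text
clock: 4.0
ee_pos: [440.3, -66.7, 197.7]
ee_rot: [2.183, 2.259, 0.0]
wrist_force: [-0.6, -0.3, 0.7]
opening: 0.0
clock: 4.5
ee_pos: [458.5, -66.2, 197.6]
ee_rot: [-2.183, -2.258, 0.002]
wrist_force: [-3.0, 0.0, 2.9]
opening: -0.0
clk 4.5 tcp [458.5 -66.2 197.6] loc [-61.9  38.6] F [-3.   0.   2.9]
knob [488.2 -64.9 206.8] loc [-32.1  39. ] n 2718 rms 0.51 px [311. 240.] shift -0.221 cross -0.267
{'yellow': ([563.7, -119.0, 140.6], [41.7, -17.3]), 'blue': ([477.6, -84.2, 140.7], [-43.3, 20.1]), 'red': ([562.6, -83.5, 140.7], [41.7, 18.3])}
```

View pics/w3.png

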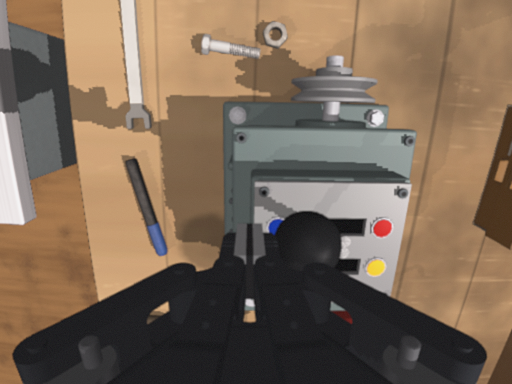

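```bash
python3 -m creep '[[[0,5,0,0,0,0],[0,5,0,0,0,0],[0,5,0,0,0,0],[0,5,0,0,0,0],[0,0,0,0,0,0]]]'
python3 -m creep '[[[0,4,0,0,0,0],[0,3,0,0,0,0],[0,0,0,0,0,0]]]'
python3 -c "
from h import *
look('w4.png')"
```

```text
clock: 5.05
ee_pos: [479.8, -65.5, 197.1]
ee_rot: [2.182, 2.258, -0.0]
wrist_force: [-1.0, -0.1, 0.7]
opening: 0.003
clock: 5.35
ee_pos: [486.2, -65.1, 197.2]
ee_rot: [2.183, 2.259, 0.0]
wrist_force: [-1.5, 1.1, 0.0]
opening: 0.001
clk 5.35 tcp [486.2 -65.1 197.2] loc [-34.2  38.9] F [-1.5  1.1  0. ]
knob [516.9 -64.3 210.7] loc [-3.5 38.8] n 2675 rms 0.52 px [314. 242.] shift -0.024 cross -0.259
{'yellow': ([566.4, -118.6, 140.8], [44.4, -16.9]), 'blue': ([476.6, -81.5, 140.7], [-44.2, 22.8]), 'red': ([563.1, -83.4, 140.6], [42.2, 18.3])}
```

View pics/w4.png

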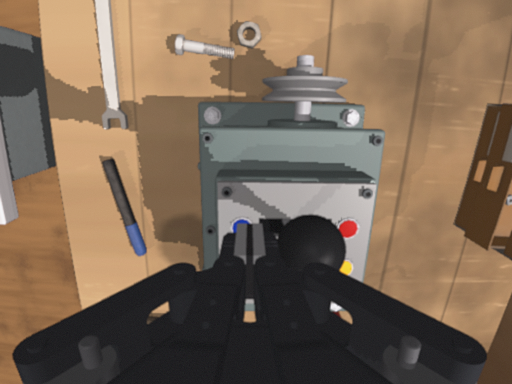

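```bash
python3 -m creep '[[[0,3,0,0,0,0],[0,0,0,0,0,0],[0,-8,0,0,0,0],[0,-8,0,0,0,0],[0,-10,-15,0,0,0]]]'
python3 -m creep '[[[0,-10,-25,0,0,0],[25,0,-25,0,0,0],[25,0,0,0,0,0],[0,0,0,0,0,0]]]'
python3 -c "
from h import *
look('w5.png')"
```

```text
clock: 5.9
ee_pos: [460.6, -65.5, 210.8]
ee_rot: [-2.181, -2.257, 0.004]
wrist_force: [-0.6, 0.0, -0.3]
opening: -0.002
clock: 6.3
ee_pos: [451.0, -11.9, 262.8]
ee_rot: [-2.174, -2.266, -0.006]
wrist_force: [-0.2, 0.3, 0.2]
opening: 0.001
clk 6.3 tcp [451.  -11.9 262.8] loc [-67.7  93.2] F [-0.2  0.3  0.2]
knob [519.3 -64.1 210.6] loc [-1.  38.9] n 707 rms 0.5 px [336. 260.] shift -0.007 cross -0.26
{'blue': ([485.5, -84.1, 141.0], [-35.4, 20.0]), 'red': ([563.2, -83.6, 140.7], [42.3, 18.1])}
```

View pics/w5.png

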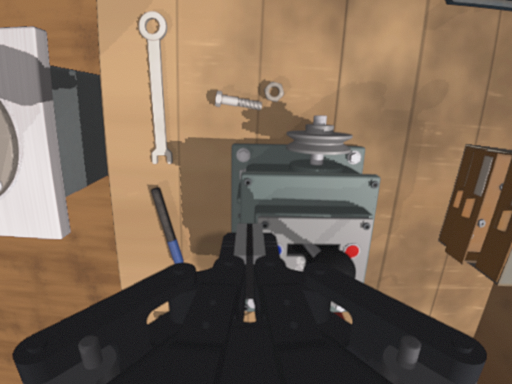

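```bash
python3 -m creep '[[[0,33,0,0,0,0],[0,34,20,0,0,0],[-3,0,22,0,0,0],[0,0,22,0,0,0],[0,0,0,0,0,0]]]'
python3 -m creep '[[[-5,0,0,0,0,0],[-5,0,0,0,0,0],[-5,0,0,0,0,0],[-5,0,0,0,0,0],[0,0,0,0,0,0]]]'
python3 -c "
from h import *
from scipy.spatial.transform import Rotation as R
s=bot.sense();print(loc(s['ee_pos']),s['wrist_force'],R.from_rotvec(s['ee_rot']).as_matrix().round(3)[:2,:2])"
```

```text
clock: 6.85
ee_pos: [515.1, -18.3, 194.9]
ee_rot: [-2.183, -2.253, 0.01]
wrist_force: [-0.1, -0.3, 0.1]
opening: 0.0
clock: 7.35
ee_pos: [519.3, -37.1, 199.3]
ee_rot: [2.184, 2.258, 0.004]
wrist_force: [-0.2, 2.1, 1.2]
opening: -0.003
[-0.21732354 65.94003197] [-0.18091811  2.05062239  1.23407744] [[-0.033  0.999]
 [ 0.999  0.033]]
```

```bash
python3 -m creep '[[[-6,0,0,0,0,0],[-6,0,0,0,0,0],[-6,0,0,0,0,0],[-6,0,0,0,0,0],[0,0,0,0,0,0]]]'
python3 - <<'E'
from h import *
s=bot.sense();print(loc(s['ee_pos']),s['wrist_force'])
p,d=snap('scene','s1.png')
cv2.imwrite('pics/s1z.png',cv2.cvtColor(cv2.resize(p[150:290,170:310],None,fx=4,fy=4,interpolation=cv2.INTER_CUBIC),cv2.COLOR_RGB2BGR))
E
```

```text
clock: 7.85
ee_pos: [519.5, -62.9, 198.4]
ee_rot: [2.185, 2.255, -0.001]
wrist_force: [0.1, 1.9, 0.2]
opening: 0.001
[-0.82073626 40.12862489] [0.1419129  1.9386725  0.17592937]
```

View pics/s1z.png

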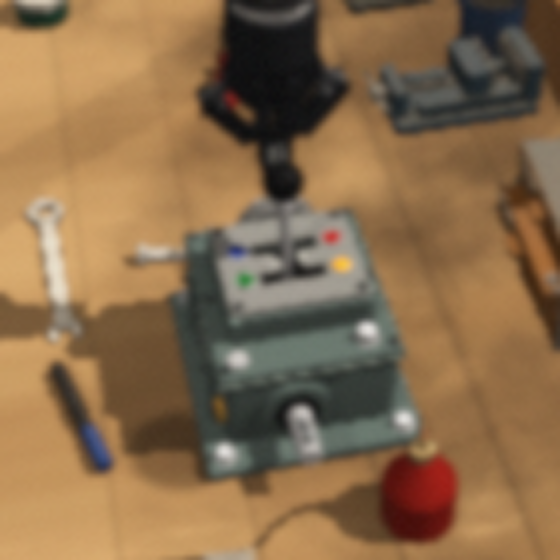

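```bash
python3 -m creep '[[[-6,0,0,0,0,0],[-6,0,0,0,0,0],[-6,0,0,0,0,0],[-6,0,0,0,0,0],[0,0,0,0,0,0]]]'
python3 -m creep '[[[-5,0,0,0,0,0],[-5,0,0,0,0,0],[-5,0,0,0,0,0],[0,0,0,0,0,0]]]'
python3 - <<'E'
from h import *
s=bot.sense();print(loc(s['ee_pos']),s['wrist_force'])
p,d=snap('scene','s2.png')
cv2.imwrite('pics/s2z.png',cv2.cvtColor(cv2.resize(p[170:270,200:300],None,fx=5,fy=5,interpolation=cv2.INTER_CUBIC),cv2.COLOR_RGB2BGR))
E
```

```text
clock: 8.4
ee_pos: [520.2, -86.8, 198.3]
ee_rot: [2.185, 2.256, -0.001]
wrist_force: [-0.1, 2.3, 0.3]
opening: -0.002
clock: 8.8
ee_pos: [520.6, -101.1, 198.1]
ee_rot: [2.185, 2.257, -0.001]
wrist_force: [-0.2, 1.2, -1.0]
opening: -0.0
[-0.85884023  1.89121126] [-0.15014953  1.1872227  -0.95833235]
```

View pics/s2z.png

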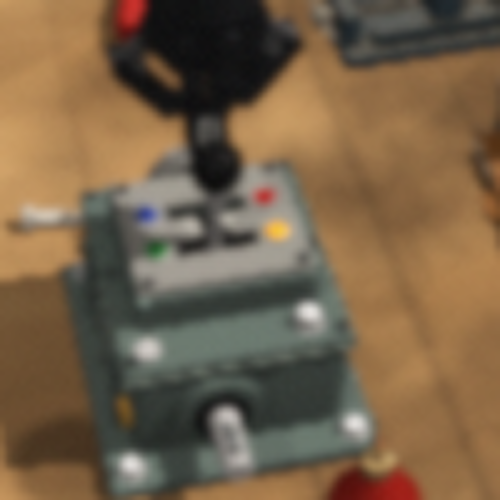

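```bash
python3 -m creep '[[[-4,0,0,0,0,0],[-3,0,0,0,0,0],[-3,0,0,0,0,0],[0,0,0,0,0,0]]]'
```

```text
clock: 9.25
ee_pos: [521.0, -110.5, 198.2]
ee_rot: [2.184, 2.258, -0.001]
wrist_force: [-0.6, 1.9, -1.7]
opening: 0.002
```

```bash
python3 -m creep '[[[8,0,0,0,0,0],[8,0,0,0,0,0],[5,0,-25,0,0,0],[0,0,-40,0,0,0],[0,45,0,0,0,0]]]'
python3 -m creep '[[[-24,30,0,0,0,0],[-25,0,0,0,0,0],[0,0,0,0,0,0]]]'
python3 -c "
from h import *
look('w6.png')"
```

```text
clock: 9.75
ee_pos: [565.7, -89.5, 271.9]
ee_rot: [2.18, 2.251, 0.014]
wrist_force: [1.7, -0.7, 2.1]
opening: 0.004
clock: 10.05
ee_pos: [596.7, -140.2, 263.1]
ee_rot: [2.187, 2.25, -0.008]
wrist_force: [-0.2, -0.7, 0.5]
opening: 0.001
clk 10.05 tcp [ 596.7 -140.2  263.1] loc [ 74.1 -39.4] F [-0.2 -0.7  0.5]
knob [ 520.8 -138.9  211.2] loc [ -1.8 -35.9] n 1870 rms 0.51 px [147. 200.] shift -0.012 cross 0.239
{'green': ([481.3, -120.8, 140.5], [-40.7, -16.6]), 'yellow': ([564.3, -118.8, 140.6], [42.3, -17.1]), 'blue': ([480.3, -85.5, 140.6], [-40.7, 18.7]), 'red': ([563.5, -83.2, 140.7], [42.6, 18.5])}
```

View pics/w6.png

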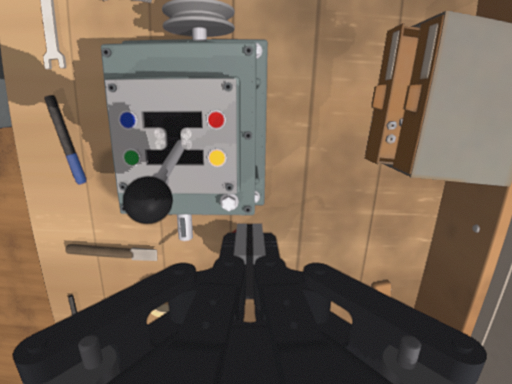

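```bash
python3 -m creep '[[[3,0,22,0,0,0],[0,0,22,0,0,0],[0,-15,20,0,0,0],[0,-15,0,0,0,0],[0,0,0,0,0,0]]]'
python3 -m creep '[[[0,-8,0,0,0,0],[0,-6,0,0,0,0],[0,-6,0,0,0,0],[0,-6,0,0,0,0],[0,0,0,0,0,0]]]'
python3 -c "
from h import *
look('w7.png')"
```

```text
clock: 10.6
ee_pos: [565.2, -131.9, 199.1]
ee_rot: [-2.181, -2.258, -0.0]
wrist_force: [-0.5, -0.3, -0.3]
opening: 0.002
clock: 11.1
ee_pos: [541.1, -134.3, 200.2]
ee_rot: [2.183, 2.258, 0.003]
wrist_force: [1.7, -0.0, 1.3]
opening: -0.002
clk 11.1 tcp [ 541.1 -134.3  200.2] loc [ 18.7 -31.8] F [ 1.7 -0.   1.3]
knob [ 509.3 -139.1  210.8] loc [-13.2 -35.7] n 2497 rms 0.51 px [188. 244.] shift -0.09 cross 0.239
{'green': ([481.3, -121.1, 140.7], [-40.7, -16.9]), 'yellow': ([564.0, -119.2, 140.7], [42.0, -17.5]), 'blue': ([480.5, -85.7, 140.7], [-40.5, 18.5]), 'red': ([563.2, -83.7, 140.7], [42.3, 18.0])}
```

```bash
python3 -m creep '[[[-1,-6,0,0,0,0],[-1,-6,0,0,0,0],[-1,-6,0,0,0,0],[0,-6,0,0,0,0],[0,0,0,0,0,0]]]'
python3 -c "
from h import *
look('w8.png')"
python3 -m creep '[[[0,-2,0,0,0,0],[0,-2,0,0,0,0],[0,0,0,0,0,0]]]'
```

```text
clock: 11.65
ee_pos: [515.4, -138.6, 199.0]
ee_rot: [-2.183, -2.257, 0.002]
wrist_force: [0.2, 0.3, 0.4]
opening: -0.001
clk 11.65 tcp [ 515.4 -138.6  199. ] loc [ -7.1 -35.4] F [0.2 0.3 0.4]
knob [ 484.1 -140.8  205.8] loc [-38.5 -36.6] n 2751 rms 0.5 px [190. 240.] shift -0.265 cross 0.253
{'green': ([481.2, -121.2, 140.8], [-40.8, -17.0]), 'yellow': ([563.9, -119.2, 140.8], [41.9, -17.5]), 'blue': ([480.2, -85.6, 140.7], [-40.8, 18.6]), 'red': ([563.2, -83.9, 140.7], [42.3, 17.8])}
clock: 12.0
ee_pos: [513.2, -138.5, 199.4]
ee_rot: [2.183, 2.258, -0.0]
wrist_force: [1.3, -0.1, -1.1]
opening: 0.005
```

```bash
python3 -m creep '[[[0,-2,0,0,0,0],[0,-2,0,0,0,0],[0,0,0,0,0,0]]]'
python3 -m creep '[[[0,-1.5,0,0,0,0],[0,0,0,0,0,0]]]'
python3 -c "
from h import *
look('w9.png')"
```

```text
clock: 12.3
ee_pos: [508.9, -138.5, 199.3]
ee_rot: [-2.183, -2.259, 0.0]
wrist_force: [0.5, -0.9, 0.9]
opening: 0.003
clock: 12.5
ee_pos: [508.0, -138.4, 199.5]
ee_rot: [2.183, 2.259, 0.001]
wrist_force: [3.3, -0.3, -1.5]
opening: -0.001
clk 12.5 tcp [ 508.  -138.4  199.5] loc [-14.5 -35. ] F [ 3.3 -0.3 -1.5]
knob [ 478.  -140.9  203.9] loc [-44.6 -36.6] n 2620 rms 0.51 px [192. 240.] shift -0.309 cross 0.256
{'green': ([481.3, -121.2, 140.7], [-40.7, -17.0]), 'yellow': ([563.7, -119.2, 140.7], [41.7, -17.5]), 'blue': ([480.5, -85.8, 140.7], [-40.5, 18.4]), 'red': ([563.0, -83.8, 140.6], [42.1, 17.9])}
```

Near the stop; nudge until the force shows the stop.

```bash
python3 -m creep '[[[0,-1.5,0,0,0,0],[0,0,0,0,0,0]]]'
python3 -m creep '[[[0,-1,0,0,0,0],[0,0,0,0,0,0]]]'
python3 -c "
from h import *
look('w10.png')"
```

```text
clock: 12.75
ee_pos: [507.4, -138.3, 199.7]
ee_rot: [2.181, 2.258, 0.003]
wrist_force: [5.1, -0.9, -1.1]
opening: 0.001
clock: 12.95
ee_pos: [507.1, -138.3, 199.8]
ee_rot: [2.18, 2.257, 0.004]
wrist_force: [6.3, -0.4, -1.6]
opening: -0.006
clk 12.95 tcp [ 507.1 -138.3  199.8] loc [-15.5 -34.9] F [ 6.3 -0.4 -1.6]
knob [ 477.4 -141.   203.8] loc [-45.2 -36.6] n 2565 rms 0.49 px [193. 240.] shift -0.313 cross 0.256
{'green': ([481.2, -121.0, 140.8], [-40.8, -16.8]), 'yellow': ([563.7, -119.2, 140.7], [41.7, -17.5]), 'blue': ([480.4, -85.8, 140.7], [-40.6, 18.4]), 'red': ([563.1, -83.8, 140.7], [42.2, 17.9])}
```

Force is rising while the knob no longer moves (6 N, shift −0.31), so the lever is on the stop. Back away and check.

```bash
python3 -m creep '[[[0,5,0,0,0,0],[0,15,0,0,0,0],[0,25,0,0,0,0],[0,30,-25,0,0,0],[0,10,-35,0,0,0]]]'
python3 -m creep '[[[0,0,0,0,0,0],[0,0,0,0,0,0]]]'
python3 -c "
from h import *
look('w11.png')
p,d=snap('scene','s3.png'); print(bot.sense()['wrist_force'])"
```

```text
clock: 13.5
ee_pos: [589.6, -133.7, 256.5]
ee_rot: [-2.176, -2.256, 0.008]
wrist_force: [0.3, -0.1, 0.4]
opening: 0.0
clock: 13.7
ee_pos: [589.3, -136.5, 259.3]
ee_rot: [-2.184, -2.257, 0.003]
wrist_force: [-0.2, 0.2, 1.1]
opening: 0.001
clk 13.7 tcp [ 589.3 -136.5  259.3] loc [ 66.7 -35.5] F [-0.2  0.2  1.1]
knob [ 477.7 -141.   203.8] loc [-44.9 -36.7] n 1748 rms 0.54 px [103. 204.] shift -0.311 cross 0.256
{'green': ([481.0, -120.7, 140.6], [-41.0, -16.5]), 'yellow': ([563.9, -119.2, 140.8], [41.9, -17.5]), 'blue': ([480.3, -85.9, 140.7], [-40.7, 18.3]), 'red': ([563.4, -83.8, 140.7], [42.5, 17.9])}
[-0.32178657  0.52575103  0.38851681]
```

View pics/w11.png

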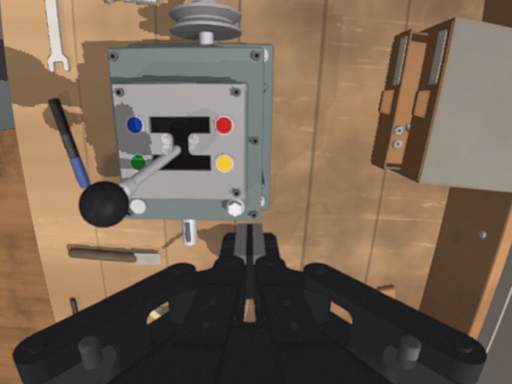

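View pics/s3.png

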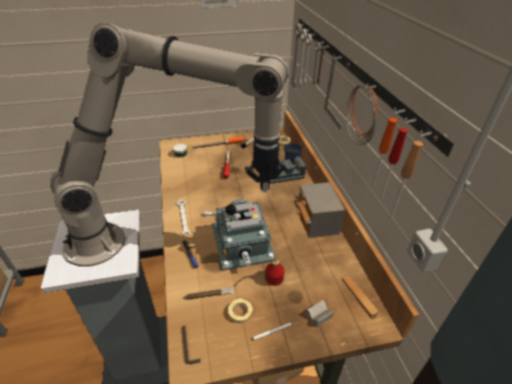

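```bash
python3 -c "
from h import *
print(workorder.close_job())"
```

```text
the job is handed in; nothing more can be done
None
```

The gear lever is fully home in the green slot, at the front end of the right rail, and the job is handed in after about 14 s.

**What I did:** With the fingers shut, I pushed the lever back out of the blue slot to neutral. I then pushed it across the channel to the right rail, and forward into the green slot. It never passed neutral towards the red or yellow slot. I never gripped it.

**Last checks:**
- **Lever position:** after backing off, the wrist camera measured shift −0.311 (the stop is at −0.31) and cross +0.256.
- **At the stop:** the push force rose to about 6 N while the knob had all but stopped moving (under 1 mm). That is the highest reading I saw anywhere.
- **Robot:** it stood clear of everything, with wrist force near zero.
- **Loose items:** they looked undisturbed in the pictures. I did not measure their positions.

**Disagreements:**
- **Start position:** the lever started at about −0.24 shift, not fully home in the blue slot. This did not affect the work.
- **Networks:** the detection networks gave a few wrong or missing results, such as a second oil can on the gate plate, and found nothing in the top view while the arm blocked it. I relied on button and knob positions measured from the depth images instead.

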